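Lay out the staining station between slide box and tip box

TASK

Set up the staining station on the row of three grey mats: stand the black-capped bottle on the end mat next to the green slide box, the blue-capped bottle on the end mat next to the blue tip box, and the red-lidded specimen cup on the mat between the two bottles, each upright in the middle of its mat. Then lay the loose orange cap flat on the middle of the specimen cup's lid. Do not tip anything over, and leave the red-capped bottle standing where it is.

Things in the scene. Friction and masses are not known exactly. Their poses are not given: they have to be found in the camera images.
- black_cap_bottle: loose cream-coloured reagent bottle with a black screw cap and a green band, 62 mm in diameter, 146 mm high; straight grippable body up to about 110 mm, above it a shoulder and the 35 mm wide cap from 124 to 146 mm; 0.16 to 0.26 kg; origin at the centre of its underside, z up along its axis; it starts upright on the worktop. 
- blue_cap_bottle: loose white reagent bottle with a blue screw cap and a blue band, 58 mm in diameter, 125 mm high; straight grippable body up to about 95 mm, above it a shoulder and the 32 mm wide cap from 107 to 125 mm; 0.13 to 0.21 kg; origin at the centre of its underside, z up along its axis; it starts upright on the worktop. 
- specimen_cup: loose clear specimen cup with a fixed flat red lid, 60 mm high; lid 57 mm in diameter from 47 to 60 mm high, clear wall below at most 51 mm wide; grip it round the lid; 0.05 to 0.08 kg; origin at the centre of its underside, z up along its axis; it starts upright on the worktop. 
- orange_cap: loose orange ribbed screw cap lying flat on the worktop, 30 mm in diameter, 16 mm high, 15 g, closed flat top; origin at the centre of its underside, z up along its axis; it starts upright on the worktop. 
- red_cap_bottle: loose white reagent bottle with a red screw cap and a red band, 48 mm in diameter, 105 mm high; not part of the layout, must stay where it stands; origin at the centre of its underside, z up along its axis; it starts upright on the worktop. 
- mat_1: round flat grey non-slip mat with a thin dark ring near its rim, 84 mm across, 4 mm thick, fixed to the worktop; origin at the centre of its underside. Left end of the row of three mats as the robot sees it (towards +y).
- mat_2: round flat grey non-slip mat with a thin dark ring near its rim, 84 mm across, 4 mm thick, fixed to the worktop; origin at the centre of its underside. Middle of the row, 120 mm between mat centres; the row's direction is turned by up to 13 degrees from the y axis. (To the left of the row, beyond about y = 0.35 m and between x = 0.40 and 0.70 m, stands a tall fixed analyser, 0.49 m high: keep arm and gripper clear of it.)
- mat_3: round flat grey non-slip mat with a thin dark ring near its rim, 84 mm across, 4 mm thick, fixed to the worktop; origin at the centre of its underside. Right end of the row as the robot sees it (towards -y).
- slide_box: closed green microscope-slide box, fixed, 36 x 100 x 72 mm high, beyond one end of the row of mats (either end, it changes), its centre about 105 mm from the end mat's centre, its 36 mm side along the row; origin at the centre of its underside
- tip_box: blue pipette-tip box, white tips showing in rows on top under a clear lid, fixed, 75 x 120 x 67 mm high, beyond the other end of the row of mats, its centre about 105 mm from the end mat's centre, its 75 mm side along the row; origin at the centre of its underside
Mind the look-alikes: they are no part of the job. There is more than one size of the specimen_cup; the one meant has the size given above.

How it is judged:
By the outcome, as a careful person would: the job done as asked, in the order asked, and still so for the second after the job is handed in, with the robot touching nothing.
It also fails if it takes over 122 s, if anything falls off the work surface, if the arm or the gripper's body presses on something with over 40 N, if the wrist force passes 120 N, or if a joint passes its speed limit or range.

ROBOT

A 6-joint arm with a two-finger parallel gripper is mounted at the origin on a cart in front of the work surface, level with it; the furniture and walls round the work are solid. World frame = base frame: x ahead of the robot, y to its left, z up, the work surface at z = 0. Lengths are in m, angles in degrees, forces in N, time in s.
With the tool pointing down it reaches from about 0.3 to 1 m from the base axis. Payload 5.1 kg.
Tool frame: the origin (TCP) lies between the finger pads; the fingertips stand ahead of it and the grasp point (between the pads) lies 5 mm behind it (robot.tip_reach is the z of the fingertips in the tool frame, in m); z points along the fingers, y is the line along which they close (so a half turn about z gives the same grasp; the last joint's range is limited). The gripper opens to 95 mm and grips with 3 to 60 N. Pads are 20 mm wide; open, the fingers measure 119 mm over their backs; the gripper's body (75 mm by 180 mm) begins 59 mm behind the grasp point.
Start: joints at [-68.446, 7.093, 94.555, -0, 78.352, -4.733], TCP at [0.288, -0.583, 0.229] pointing down, gripper open.
Joint ranges: [-149.61, 149.61], [-58.7, 133.49], [1.44, 155.28], [-77.14, 257.14], [18.33, 153.61], [-166.67, 166.67]. Speed limits (degrees/s): [147.25, 147.25, 180, 180, 180, 180].

INTERFACE

Orientations are given as a 3x3 rotation matrix whose columns are the frame's x, y, z axes.
In Python, from plant import robot, imaging gives the robot as it stands.
- The arm moves only by the tool carry_out, never from a script. Its arguments are lists of equal length, an entry for each row: "dp": the shift along the tool's x, y, z in units of 0.03 m (1.0 is 0.03 m), a list of three; "spin": the turn about the tool's z in units of 0.08 rad (1.0 is 0.08 rad). In form: {"dp": [[dx, dy, dz], ...], "spin": [spin, ...]}. A call has 1 to 12 rows; each row shifts and turns the commanded pose from where the row before left it, along the tool's axes as they then stand; what a row does not reach is not made up. A row lasts 1/12 s, in which the tool goes at most 41.7 mm and 7.16 degrees, less where a joint would pass 70% of its speed; a pose out of reach is approached as far as the arm can. A call with a number of a shift or a turn outside -1 to 1 is refused whole. A call with a gripper value outside its range is refused whole. "grip" is the gripper's target within -1 to 1 (fully open at 1, half-way at 0, shut at -1), set as the call begins (left out, the last holds). The fingers move at their own pace and stop on an object; "newtons" is the grip in N (left out, the last holds). Time passes only in rows, so rows that do not move let the fingers close. It gives the time, the measured TCP pose, the force, the opening and the grip force at its end, in the units of the state.
- robot.get_obs(): the state, without advancing time (a new reading comes with each control period).
- imaging.read_camera(name): name is "scene" or "side" or "wrist"; returns the picture (420x560x3 uint8, blue, green, red); there is no depth.
- imaging.calibration(name): a dict with "vfov" (degrees; the focal length in pixels is half the picture's height over the tangent of half this angle, whatever the lens; pixels are square), "cx", "cy" (the principal point, pixels), "pose" (4x4, takes a point from camera to world coordinates); the wrist camera has in their place "mount" (4x4, takes a point from camera to tool coordinates, whose origin is the TCP and whose axes are the flange's). Camera axes: x right, y down, z forward; pixel columns grow to the right and rows downward; lengths in m; the calibration is good to about 2 mm. A picture is of the moment at which its call begins: read the wrist's pose just before it. calibration takes no time and is no camera call.
- robot.close_job(): hands the job in; it is judged then, once.
The state is a dict: "t": time; "joint_pos": joint angles; "dq": joint speeds; "effort": joint torques, N m; "position": TCP position; "tool_rot": TCP orientation; "ft_force": force on the tool from outside, world axes, zero at the start; "moment": the same for the moment, N m; "gripper_width": finger opening in m; "finger_force": force on a finger pad.
Only numpy, scipy, OpenCV 4.12 (cv2) and the standard library are available. Lean on these libraries where they do the work, as an engineer would, in place of code of your own. Each camera call takes 0.05 s, during which the arm holds its last target. There are 200 camera calls.

## Working session

There is one attempt and no reset: what is moved stays moved. The work goes in short steps, Python scripts to look and compute and a tool call to move; the robot and the scene stay as the last step left them, time stands still between calls to the robot, and variables do not carry over. Pictures are saved under pics/ and viewed, at most 14 in all, crops included, and the job is handed in when it is done.

Besides the shell and the picture viewer there is one more tool, called as a command line: name --pt "numbers of a row" for each row, then --argument value for the rest. carry_out: Moves the arm, as the interface text tells. Shifts and turns lie within -1 to 1; 1 stands for 0.03 m of shift or 0.08 rad of turn. Its arguments: {"type":"object","properties":{"dp":{"type":"array"},"spin":{"type":"array"},"grip":{"type":"number"},"newtons":{"type":"number"}},"required":["dp","spin"]}

```bash
mkdir -p pics; python3 - <<'E'
from plant import robot, imaging
import cv2,numpy as np
np.set_printoptions(precision=4,suppress=True)
for n in("scene","side"):
    cv2.imwrite(f"pics/{n}0.png",imaging.read_camera(n)); c=imaging.calibration(n);print(n,c)
print(imaging.calibration("wrist")); o=robot.get_obs();print(o,robot.tip_reach)
E
```

```text
scene {'vfov': 55.667844973250375, 'cx': 277.3100012009891, 'cy': 208.01411027120375, 'pose': array([[-0.7546, -0.3014,  0.5829, -0.1166],
       [-0.6562,  0.3411, -0.6731,  0.7585],
       [ 0.004 , -0.8904, -0.4552,  0.5342],
       [ 0.    ,  0.    ,  0.    ,  1.    ]])}
side {'vfov': 47.604637862253846, 'cx': 277.51802035542886, 'cy': 209.2356489316482, 'pose': array([[-0.9637, -0.1773,  0.1996,  0.2989],
       [-0.267 ,  0.6357, -0.7243,  0.7648],
       [ 0.0015, -0.7513, -0.66  ,  0.7364],
       [ 0.    ,  0.    ,  0.    ,  1.    ]])}
{'vfov': 62.95253069521013, 'cx': 274.5558380808136, 'cy': 204.69877591573783, 'mount': array([[-0.0004, -0.97  , -0.2432,  0.0678],
       [ 1.    , -0.0005,  0.0003, -0.0013],
       [-0.0004, -0.2432,  0.97  , -0.1559],
       [ 0.    ,  0.    ,  0.    ,  1.    ]])}
{'t': 0.1, 'joint_pos': array([-68.4455,   7.1296,  94.6239,   0.0002,  78.3517,  -4.7321]), 'dq': array([-0.1418, -0.0102, -0.1692,  0.0799,  0.0186,  0.0083]), 'effort': array([  0.0003, -41.8882, -36.1096,   0.0777,   0.0462,  -0.0001]), 'position': array([ 0.2876, -0.5823,  0.2275]), 'tool_rot': array([[ 0.8966,  0.4429, -0.0007],
       [ 0.4429, -0.8966,  0.0017],
       [ 0.0002, -0.0018, -1.    ]]), 'ft_force': array([-0.9362,  0.3691, -0.5315]), 'moment': array([-0.0058,  0.0198,  0.0521]), 'finger_force': 0.0, 'gripper_width': 0.09492431778771654} 0.014
```

View pics/scene0.png

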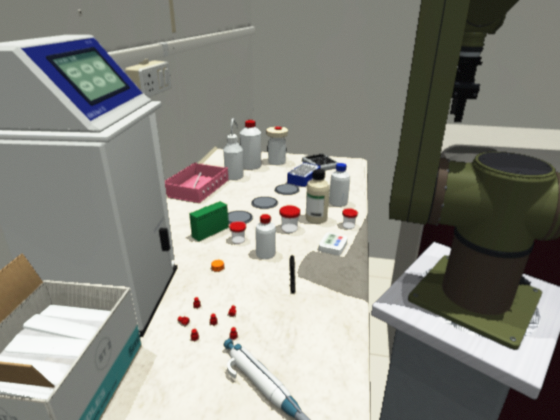

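View pics/side0.png

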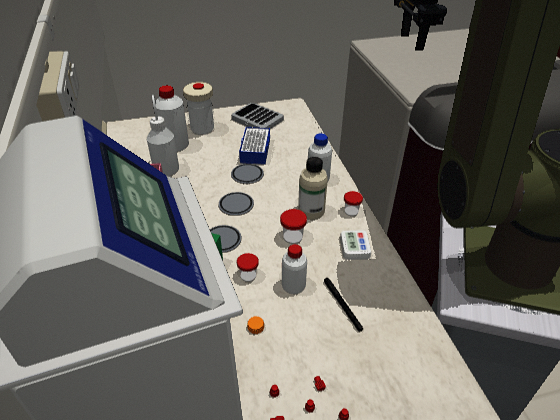

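The slide box is at the +y end, so black goes to mat_1, the cup to mat_2 and blue to mat_3. In the side view the mats are near (222,238), (236,203) and (248,173), and three red-lidded cups are near (293,220), (353,200) and (248,263). The orange cap is at (256,325).

```bash
cat > h.py <<'E'
from plant import robot, imaging
import cv2,numpy as np
np.set_printoptions(precision=4,suppress=True)
def campose(n,obs=None):
    c=imaging.calibration(n)
    if n!="wrist": return c,c["pose"]
    T=np.eye(4);T[:3,:3]=obs["tool_rot"];T[:3,3]=obs["position"];return c,T@c["mount"]
def ray(n,uv,z,obs=None):
    c,P=campose(n,obs);f=210/np.tan(np.radians(c["vfov"]/2))
    d=P[:3,:3]@np.array([(uv[0]-c["cx"])/f,(uv[1]-c["cy"])/f,1]);o=P[:3,3]
    return o+d*(z-o[2])/d[2]
def blobs(img,lo,hi,amin=40):
    hsv=cv2.cvtColor(img,cv2.COLOR_BGR2HSV)
    if lo[0]>hi[0]: m=cv2.inRange(hsv,(0,)+lo[1:],hi)|cv2.inRange(hsv,lo,(180,)+hi[1:])
    else: m=cv2.inRange(hsv,lo,hi)
    cs,_=cv2.findContours(m,cv2.RETR_EXTERNAL,cv2.CHAIN_APPROX_NONE)
    return [c for c in cs if cv2.contourArea(c)>amin]
COL=dict(red=((170,130,60),(7,255,255)),orange=((8,150,120),(20,255,255)),blue=((105,130,50),(130,255,255)))
def poly(n,c,z,obs=None):
    "contour on plane z -> min-area circle"
    p=np.array([ray(n,q[0],z,obs)[:2] for q in c],np.float32);return cv2.minEnclosingCircle(p)
E
python3 - <<'E'
from h import *
im={n:cv2.imread(f"pics/{n}0.png") for n in("scene","side")}
for n in im:
  for k,z in(("red",.06),("orange",.016),("blue",.125)):
    for c in blobs(im[n],*COL[k],60):
        x,y,w,h=cv2.boundingRect(c);(p,r)=poly(n,c,z)
        print(n,k,(x,y,w,h),"c",np.array(p),"lr width mm",1000*np.linalg.norm(ray(n,(x,y+h*.4),z)-ray(n,(x+w,y+h*.4),z)))
for uv in((248,173),(236,203),(224,238)): print("mat side",ray("side",uv,.004))
for uv in((287,189),(265,202),(239,217)): print("mat scene",ray("scene",uv,.004))
print("black side",ray("side",(314,163),.146),"scene",ray("scene",(319,174),.146))
print("blue side",ray("side",(321,138),.125),"scene",ray("scene",(341,167),.125))
E
```

```text
scene red (229, 222, 17, 10) c [0.5002 0.1946] lr width mm 40.843590283405646
scene red (343, 209, 14, 9) c [ 0.3325 -0.0464] lr width mm 35.973924698443916
scene red (280, 206, 20, 12) c [0.4553 0.0504] lr width mm 51.70671016062439
scene orange (212, 260, 12, 11) c [0.4648 0.2922] lr width mm 26.83575780042354
scene blue (288, 173, 25, 13) c [ 0.4739 -0.0216] lr width mm 66.29635515695014
scene blue (23, 39, 118, 81) c [ 3.4667 -0.9026] lr width mm 792.3574855016423
side red (314, 376, 12, 15) c [0.3374 0.3916] lr width mm 18.28739954829725
side red (237, 253, 21, 18) c [0.5188 0.184 ] lr width mm 40.288150764757596
side red (288, 244, 14, 13) c [0.4392 0.1299] lr width mm 27.514886763700968
side red (280, 209, 27, 21) c [0.4632 0.0427] lr width mm 57.02152162295544
side red (344, 191, 19, 14) c [ 0.3544 -0.0598] lr width mm 42.20946456133884
side red (159, 85, 15, 11) c [ 0.9649 -0.412 ] lr width mm 45.191675887519565
side orange (248, 316, 16, 15) c [0.4722 0.2841] lr width mm 28.890359888314272
side blue (314, 133, 14, 13) c [ 0.4541 -0.1733] lr width mm 32.833362282096054
side blue (239, 128, 31, 36) c [ 0.5935 -0.1112] lr width mm 71.77820761363819
side blue (83, 120, 126, 175) c [0.7863 0.1126] lr width mm 256.6669462799531
mat side [ 0.6304 -0.1538  0.004 ]
mat side [ 0.621  -0.0341  0.004 ]
mat side [0.6075 0.0839 0.004 ]
mat scene [ 0.6274 -0.1481  0.004 ]
mat scene [ 0.6163 -0.031   0.004 ]
mat scene [0.6065 0.0873 0.004 ]
black side [ 0.4427 -0.0465  0.146 ] scene [ 0.4263 -0.032   0.146 ]
blue side [ 0.4532 -0.1776  0.125 ] scene [ 0.4397 -0.159   0.125 ]
```

Row direction and lid widths agree with the given data: the cup near (0.46,0.04) measures 57 mm and the other two about 40 mm. Next I move to a hover above the group.

carry_out --pt "0.62 -0.62 -0.33" --pt "0.62 -0.62 -0.33" --pt "0.62 -0.62 -0.33" --pt "0.62 -0.62 -0.33" --pt "0.62 -0.62 -0.33" --pt "0.62 -0.62 -0.33" --pt "0.62 -0.62 -0.33" --pt "0.62 -0.62 -0.33" --pt "0.62 -0.62 -0.33" --pt "0.62 -0.62 -0.33" --pt "0.62 -0.62 -0.33" --pt "0.62 -0.62 -0.33" --spin '[0,0,0,0,0,0,0,0,0,0,0,0]' --grip 1

```text
t: 1.1
position: [0.3891, -0.2824, 0.3474]
tool_rot: [[0.897, 0.443, -0.0], [0.443, -0.897, 0.001], [-0.0, -0.001, -1.0]]
ft_force: [0.0, -0.1, 0.4]
gripper_width: 0.095
finger_force: 0.0
```

carry_out --pt "0 0 0" --pt "0 0 0" --pt "0 0 0" --pt "0 0 0" --pt "0 0 0" --pt "0 0 0" --pt "0 0 0" --pt "0 0 0" --pt "0 0 0" --pt "0 0 0" --pt "0 0 0" --pt "0 0 0" --spin '[-1,-1,-1,-1,-1,-1,-1,-1,-1,-1,-1,-1]'

```text
t: 2.1
position: [0.3889, -0.2836, 0.3468]
tool_rot: [[0.148, 0.989, -0.001], [0.989, -0.148, 0.001], [0.001, -0.001, -1.0]]
ft_force: [0.3, 0.7, -0.4]
gripper_width: 0.095
finger_force: 0.0
```

carry_out --pt "0 0 0" --pt "0 0 0" --pt "1 0.2 0" --pt "1 0.2 0" --pt "1 0.2 0" --pt "1 0.2 0" --pt "1 0.2 0" --pt "1 0.2 0" --pt "1 0.2 0" --pt "1 0.2 0" --pt "1 0.2 0" --pt "1 0.2 0" --spin '[-1,-0.9,0,0,0,0,0,0,0,0,0,0]'

```text
t: 3.1
position: [0.4489, 0.0177, 0.3471]
tool_rot: [[0.0, 1.0, -0.0], [1.0, -0.0, -0.0], [-0.0, -0.0, -1.0]]
ft_force: [-0.0, -0.3, 0.3]
gripper_width: 0.0952
finger_force: 0.0
```

```bash
python3 - <<'E'
from h import *
o=robot.get_obs();im=imaging.read_camera("wrist");cv2.imwrite("pics/w1.png",im)
for k,z in(("red",.06),("orange",.016),("blue",.125)):
    for c in blobs(im,*COL[k],60):
        p,r=poly("wrist",c,z,o);print(k,cv2.boundingRect(c),np.array(p),r)
hsv=cv2.cvtColor(im,cv2.COLOR_BGR2HSV);print(hsv[200,::60])
E
```

```text
red (195, 227, 29, 28) [ 0.3585 -0.0757] 0.020505227148532867
red (267, 137, 43, 43) [0.4656 0.037 ] 0.02738696150481701
red (320, 33, 34, 37) [0.5226 0.1647] 0.02047877386212349
red (248, 29, 22, 25) [0.4292 0.1762] 0.01367599330842495
blue (269, 324, 23, 16) [ 0.4552 -0.1754] 0.014897515065968037
blue (371, 307, 20, 32) [ 0.5752 -0.1588] 0.022825270891189575
[[  5  53  29]
 [138   7 182]
 [120  10  53]
 [ 18  21 179]
 [ 18  20 193]
 [ 15  22 139]
 [ 17  21 195]
 [ 17  19 187]
 [ 17  21 190]
 [173 104 135]]
```

View pics/w1.png

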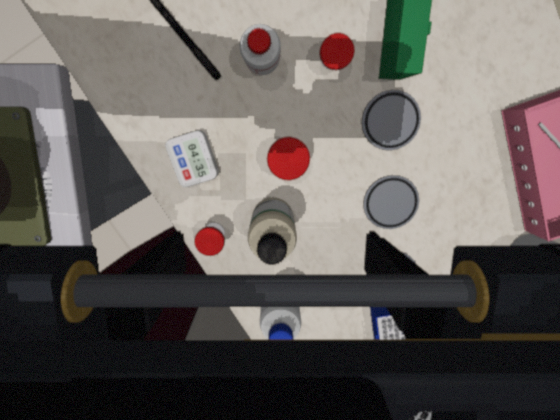

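The wrist view shows mat_1 near (391,120) and mat_2 near (390,201), the black cap at (271,248), the blue cap at (281,333), the target lid at (288,158) and the green box at the top.

```bash
python3 - <<'E'
from h import *
o=robot.get_obs();im=cv2.imread("pics/w1.png");print(o["position"])
C=[]
for s in((391,120),(390,202)):
    m=np.zeros((422,562),np.uint8);b=cv2.GaussianBlur(im,(5,5),0)
    cv2.floodFill(b,m,s,0,(10,)*3,(10,)*3,cv2.FLOODFILL_MASK_ONLY|cv2.FLOODFILL_FIXED_RANGE|(255<<8))
    c=max(cv2.findContours(m[1:-1,1:-1],0,1)[0],key=cv2.contourArea);p,r=poly("wrist",c,.004,o);print(s,p,r,cv2.boundingRect(c));C.append(np.array(p))
print("mat3",2*C[1]-C[0],np.linalg.norm(C[1]-C[0]))
cap=im[225:275,245:300]; m=(cap.max(2)<55).astype(np.uint8)
c=max(cv2.findContours(m,0,1,offset=(245,225))[0],key=cv2.contourArea);print("blackcap",poly("wrist",c,.146,o),cv2.boundingRect(c))
E
```

```text
[0.4494 0.0218 0.347 ]
(391, 120) (0.6148936748504639, 0.09017326682806015) 0.033700019121170044 (369, 97, 38, 47)
(390, 202) (0.6234942078590393, -0.028818946331739426) 0.031945738941431046 (370, 182, 43, 41)
mat3 [ 0.6321 -0.1478] 0.11930262344432654
blackcap ((0.4455735683441162, -0.047429777681827545), 0.018081920221447945) (258, 233, 28, 31)
```

carry_out --pt "-0.77 -0.04 0" --pt "-0.77 -0.04 0" --pt "-0.77 -0.04 0" --pt "0 0 0.5" --pt "0 0 1" --pt "0 0 1" --pt "0 0 1" --pt "0 0 1" --pt "0 0 1" --pt "0 0 1" --pt "0 0 0.5" --pt "0 0 0" --spin '[0,0,0,0,0,0,0,0,0,0,0,0]'

```text
t: 4.15
position: [0.4417, -0.0519, 0.1318]
tool_rot: [[0.0, 1.0, -0.01], [1.0, 0.0, 0.003], [0.003, -0.01, -1.0]]
ft_force: [-0.8, 0.2, -0.4]
gripper_width: 0.0948
finger_force: 0.0
```

```bash
python3 - <<'E'
from h import *
o=robot.get_obs();print(o["position"],o["ft_force"]);im=imaging.read_camera("wrist");cv2.imwrite("pics/w2.png",im)
E
```

```text
[ 0.4417 -0.0519  0.1318] [-0.8062  0.2344 -0.4328]
```

View pics/w2.png

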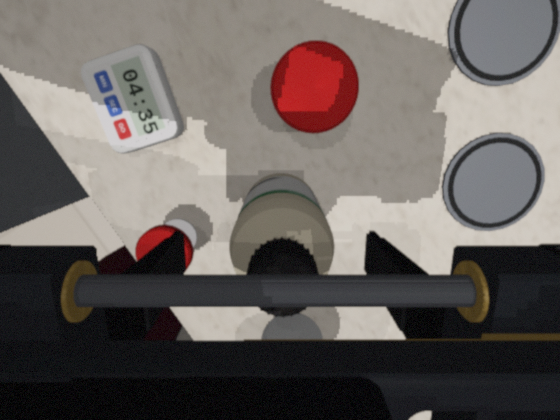

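The black cap is centred between the fingers at (283,277), the target lid is at (315,86), and mat_2 is at (494,181) with mat_1 partly cut off at (505,30).

```bash
python3 - <<'E'
from h import *
o=robot.get_obs();im=cv2.imread("pics/w2.png");print(o["position"])
for uv in((283,276),):print("cap",ray("wrist",uv,.146,o))
for uv in((494.5,181),(443,181),(546,181),(494,132),(494,230)):print("mat2",ray("wrist",uv,.004,o))
for uv in((504,84),(448,28)):print("mat1 edges",ray("wrist",uv,.004,o))
for c in blobs(im,*COL["red"],2000): print(poly("wrist",c,.06,o))
E
```

```text
[ 0.4434 -0.0524  0.1346]
cap [ 0.4464 -0.0532  0.146 ]
mat2 [ 0.6275 -0.0342  0.004 ]
mat2 [ 0.5842 -0.0343  0.004 ]
mat2 [ 0.6708 -0.0342  0.004 ]
mat2 [0.6208 0.0062 0.004 ]
mat2 [ 0.6338 -0.0777  0.004 ]
mat1 edges [0.623  0.0433 0.004 ]
mat1 edges [0.574  0.0838 0.004 ]
((0.46741294860839844, 0.03585423156619072), 0.02793429046869278)
```

carry_out --pt "0.05 0.08 0.5" --pt "0 0 0.5" --pt "0 0 0.45" --pt "0 0 0" --pt "0 0 0" --spin '[0,0,0,0,0]'

```text
t: 4.62
position: [0.4483, -0.0516, 0.0948]
tool_rot: [[-0.0, 1.0, 0.001], [1.0, 0.0, -0.0], [-0.0, 0.001, -1.0]]
ft_force: [0.4, -1.5, 1.0]
gripper_width: 0.0947
finger_force: 0.0
```

carry_out --pt "0 0 0" --pt "0 0 0" --pt "0 0 0" --pt "0 0 0" --pt "0 0 0" --pt "0 0 0" --pt "0 0 0" --pt "0 0 0" --pt "0 0 0" --pt "0 0 0" --spin '[0,0,0,0,0,0,0,0,0,0]' --grip -1 --newtons 25

```text
t: 5.45
position: [0.4479, -0.0517, 0.0942]
tool_rot: [[-0.0, 1.0, -0.0], [1.0, 0.0, -0.0], [-0.0, -0.0, -1.0]]
ft_force: [-2.0, 0.2, 3.7]
gripper_width: 0.0625
finger_force: 24.9
```

carry_out --pt "0 0 -0.4" --pt "0 0 -0.8" --pt "0 0 -0.9" --pt "0 0 -0.9" --pt "0.4 0.5 0" --pt "0.7 0.8 0" --pt "0.7 0.85 0" --pt "0.7 0.85 0" --pt "0.7 0.85 0" --pt "0.7 0.8 0" --pt "0.45 0.5 0" --pt "0.3 0.3 0" --spin '[0,0,0,0,0,0,0,0,0,0,0,0]'

```text
t: 6.45
position: [0.6128, 0.0895, 0.1838]
tool_rot: [[-0.001, 1.0, 0.0], [1.0, 0.001, 0.0], [0.0, 0.0, -1.0]]
ft_force: [-0.0, 0.5, -0.7]
gripper_width: 0.0623
finger_force: 24.8
```

carry_out --pt "0 0 0" --pt "0 0 0" --pt "0 0 0" --pt "0 0 0" --spin '[0,0,0,0]'

```text
t: 6.78
position: [0.6106, 0.0871, 0.184]
tool_rot: [[0.001, 1.0, -0.0], [1.0, -0.001, -0.0], [-0.0, -0.0, -1.0]]
ft_force: [0.4, -0.2, -1.3]
gripper_width: 0.0622
finger_force: 24.8
```

```bash
python3 - <<'E'
from h import *
o=robot.get_obs();print(o["position"],o["ft_force"],o["gripper_width"]);im=imaging.read_camera("wrist");s=imaging.read_camera("side");cv2.imwrite("pics/w3.png",im);cv2.imwrite("pics/s3.png",s)
cv2.imwrite("pics/c3.png",np.hstack([im,cv2.resize(s[100:330,160:400],(438,420))])[:, :998][:, ::1])
v=cv2.resize(np.hstack([im,cv2.resize(s[100:330,160:400],(438,420))]),(800,337));cv2.imwrite("pics/c3.png",v)
E
```

```text
[0.6106 0.0871 0.184 ] [ 0.3779 -0.2491 -1.285 ] 0.06220417566747241
```

View pics/c3.png

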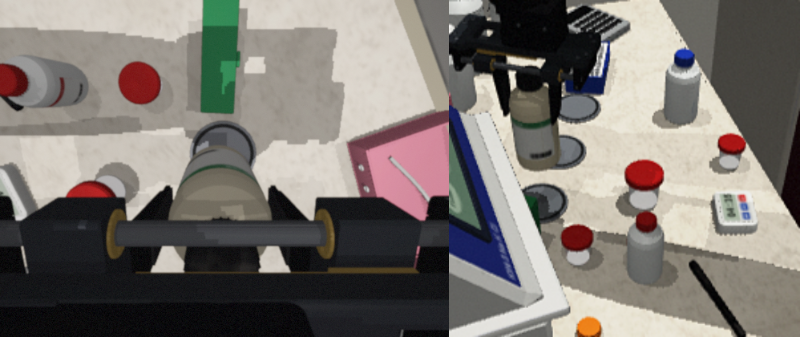

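The bottle hangs upright above mat_1, whose far edge shows in the wrist view near (278,150) in full-size pixels. I fit the mat circle from its visible rim.

```bash
cat >> h.py <<'E'
from scipy.optimize import least_squares
def circ(P,r=None):
    P=np.asarray(P)
    return least_squares(lambda q:np.hypot(P[:,0]-q[0],P[:,1]-q[1])-(q[2] if r is None else r),[*P.mean(0),.04],loss="soft_l1",f_scale=.001).x
E
python3 - <<'E'
from h import *
o=robot.get_obs();im=cv2.imread("pics/w3.png")
roi=im[140:215,225:335]
g=cv2.cvtColor(roi,cv2.COLOR_BGR2GRAY)
# dark ring pixels
b=roi.astype(int);m=((b[...,0]>=b[...,2]-2)&(b.max(2)<150)&(b[...,1]-b[...,2]<12)).astype(np.uint8)
P=[]
for col in range(m.shape[1]):
    r=np.where(m[:,col])[0]
    if len(r)>3: P.append((col+225,r[0]+140))
print(P[::6]);W=np.array([ray("wrist",p,.004,o)[:2] for p in P]);q=circ(W,.042);print(q,np.abs(np.hypot(*(W-q[:2]).T)-.042).max())
E
python3 -c "
import cv2;i=cv2.imread('pics/w3.png')[130:230,215:345];cv2.imwrite('pics/z3.png',cv2.resize(i,None,fx=5,fy=5,interpolation=0))"
```

```text
[(234, np.int64(210)), (240, np.int64(177)), (246, np.int64(165)), (252, np.int64(160)), (258, np.int64(156)), (264, np.int64(153)), (270, np.int64(152)), (276, np.int64(151)), (282, np.int64(151)), (288, np.int64(152)), (294, np.int64(154)), (300, np.int64(158)), (306, np.int64(162)), (312, np.int64(169)), (318, np.int64(183))]
[0.6132 0.0833 0.04  ] 0.005423672424236178
```

View pics/z3.png

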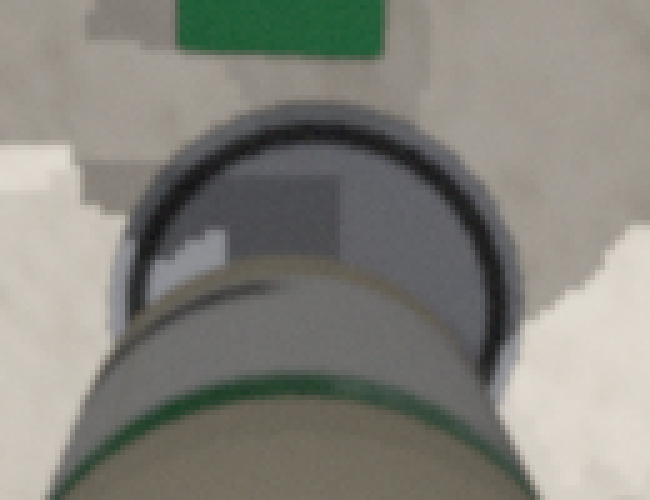

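```bash
python3 - <<'E'
from h import *
o=robot.get_obs();print(o["position"],o["joint_pos"])
print("bottle base far edge",ray("wrist",(274,181),.09,o), "-> centre y", ray("wrist",(274,181),.09,o)[1]-.031)
E
```

```text
[0.6108 0.0871 0.1841] [  3.1339   4.7835 101.4116  -0.0053  73.8018   3.1907]
bottle base far edge [0.6097 0.1115 0.09  ] -> centre y 0.08045210308246142
```

carry_out --pt "0 0.08 0.5" --pt "0 0 0.7" --pt "0 0 0.7" --pt "0 0 0.4" --pt "0 0 0.2" --pt "0 0 0.15" --pt "0 0 0.1" --pt "0 0 0" --pt "0 0 0" --spin '[0,0,0,0,0,0,0,0,0]'

```text
t: 7.63
position: [0.6145, 0.0879, 0.1024]
tool_rot: [[0.0, 1.0, 0.002], [1.0, -0.0, 0.0], [0.0, 0.002, -1.0]]
ft_force: [-0.1, -0.1, -1.7]
gripper_width: 0.0622
finger_force: 24.8
```

carry_out --pt "0 0 0.05" --pt "0 0 0.05" --pt "0 0 0.03" --pt "0 0 0" --spin '[0,0,0,0]'

```text
t: 7.97
position: [0.6142, 0.088, 0.0983]
tool_rot: [[-0.0, 1.0, 0.001], [1.0, 0.0, 0.0], [0.0, 0.001, -1.0]]
ft_force: [-0.4, 0.4, 0.4]
gripper_width: 0.0623
finger_force: 24.9
```

carry_out --pt "0 0 0" --pt "0 0 0" --pt "0 0 0" --pt "0 0 0" --pt "0 0 0" --pt "0 0 -0.3" --pt "0 0 -0.6" --pt "0 0 -1" --pt "0 0 -1" --pt "0 0 -1" --pt "0 0 0" --pt "0 0 0" --spin '[0,0,0,0,0,0,0,0,0,0,0,0]' --grip 1

```text
t: 8.97
position: [0.6154, 0.088, 0.2185]
tool_rot: [[-0.0, 1.0, 0.006], [1.0, 0.0, 0.0], [0.0, 0.006, -1.0]]
ft_force: [-0.5, 0.3, -0.8]
gripper_width: 0.0948
finger_force: 0.0
```

carry_out --pt "-0.5 -0.3 0" --pt "-0.9 -0.55 0" --pt "-0.9 -0.55 0" --pt "-0.9 -0.55 0" --pt "-0.9 -0.55 0" --pt "-0.9 -0.55 0" --pt "-0.9 -0.55 0" --pt "-0.9 -0.55 0" --pt "-0.9 -0.55 0" --pt "-0.8 -0.5 0" --pt "-0.3 -0.1 0" --pt "0 0 0" --spin '[0,0,0,0,0,0,0,0,0,0,0,0]'

```text
t: 9.97
position: [0.4529, -0.1775, 0.2129]
tool_rot: [[0.004, 1.0, -0.002], [1.0, -0.004, 0.001], [0.001, -0.002, -1.0]]
ft_force: [-0.1, 0.4, 0.6]
gripper_width: 0.095
finger_force: 0.0
```

```bash
python3 - <<'E'
from h import *
o=robot.get_obs();print(o["position"]);im=imaging.read_camera("wrist");s=imaging.read_camera("side");cv2.imwrite("pics/w4.png",im);cv2.imwrite("pics/s4.png",s)
v=cv2.resize(np.hstack([im,cv2.resize(s[100:330,160:400],(438,420))]),(800,337));cv2.imwrite("pics/c4.png",v)
for c in blobs(im,*COL["blue"],60):print(cv2.boundingRect(c),poly("wrist",c,.125,o))
for c in blobs(im,*COL["red"],60):print(cv2.boundingRect(c),poly("wrist",c,.06,o))
E
```

```text
[ 0.4529 -0.1775  0.2129]
(260, 202, 40, 41) ((0.45563605427742004, -0.18301397562026978), 0.015970606356859207)
(412, 201, 81, 74) ((0.582256555557251, -0.19291409850120544), 0.034488495439291)
(144, 66, 48, 48) ((0.36049774289131165, -0.08439625054597855), 0.02047952264547348)
```

View pics/c4.png

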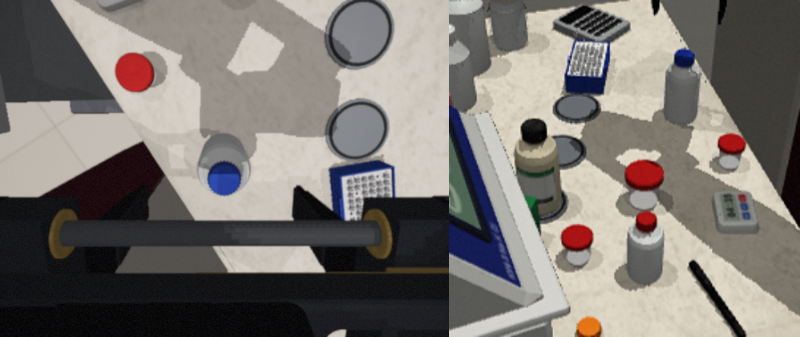

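The black bottle stands on mat_1. The blue cap is at (280,222) in the wrist image, and mats 2 and 3 are near (449,41) and (445,161).

```bash
python3 - <<'E'
from h import *
o=dict(position=np.array([.4529,-.1775,.2129]),tool_rot=np.array([[.004,1,-.002],[1,-.004,.001],[.001,-.002,-1]]))
im=cv2.imread("pics/w4.png");b=im.astype(int);m=((b[...,0]>=b[...,2]-2)&(b.max(2)<165)&(b[...,1]-b[...,2]<12)).astype(np.uint8)
m=cv2.morphologyEx(m,cv2.MORPH_OPEN,np.ones((3,3)))
for (u,v) in((449,41),(445,161)):
    P=[]
    for a in np.arange(0,2*np.pi,.1):
        last=None
        for r in range(20,55):
            x,y=int(u+r*np.cos(a)),int(v+r*np.sin(a))
            if 0<=y<420 and m[y,x]: last=(x,y)
        if last and last[1]<195: P.append(ray("wrist",last,.004,o)[:2])
    q=circ(P,.042);print(q,len(P),np.median(abs(np.hypot(*(np.array(P)-q[:2]).T)-.042)))
E
```

```text
[ 0.6221 -0.0361  0.04  ] 63 0.0014089683002394687
[ 0.6333 -0.1558  0.04  ] 51 0.0008978085271440922
```

carry_out --pt "-0.08 0.07 0.4" --pt "0 0 0.8" --pt "0 0 0.9" --pt "0 0 0.9" --pt "0 0 0.8" --pt "0 0 0.5" --pt "0 0 0.3" --pt "0 0 0" --pt "0 0 0" --spin '[0,0,0,0,0,0,0,0,0]'

```text
t: 10.82
position: [0.4571, -0.1778, 0.0761]
tool_rot: [[-0.001, 1.0, -0.001], [1.0, 0.001, 0.001], [0.001, -0.001, -1.0]]
ft_force: [0.6, -0.5, -0.3]
gripper_width: 0.0949
finger_force: 0.0
```

carry_out --pt "0 0 0" --pt "0 0 0" --pt "0 0 0" --pt "0 0 0" --pt "0 0 0" --pt "0 0 0" --pt "0 0 0" --pt "0 0 0" --pt "0 0 0" --pt "0 0 0" --spin '[0,0,0,0,0,0,0,0,0,0]' --grip -1 --newtons 25

```text
t: 11.65
position: [0.4569, -0.1786, 0.0768]
tool_rot: [[0.0, 1.0, 0.0], [1.0, -0.0, -0.0], [-0.0, 0.0, -1.0]]
ft_force: [-1.5, 0.7, 2.6]
gripper_width: 0.0577
finger_force: 25.0
```

carry_out --pt "0 0 -0.4" --pt "0 0 -0.8" --pt "0 0 -0.9" --pt "0 0 -0.6" --pt "0.1 0.5 0" --pt "0.15 0.9 0" --pt "0.15 1 0" --pt "0.15 1 0" --pt "0.15 1 0" --pt "0.15 0.9 0" --pt "0 0.4 0" --pt "0 0.15 0" --spin '[0,0,0,0,0,0,0,0,0,0,0,0]'

```text
t: 12.65
position: [0.6341, -0.1525, 0.1576]
tool_rot: [[-0.001, 1.0, 0.0], [1.0, 0.001, 0.0], [0.0, 0.0, -1.0]]
ft_force: [0.1, 0.7, -0.8]
gripper_width: 0.0579
finger_force: 25.0
```

carry_out --pt "0 0 0" --pt "0 0 0" --pt "0 0 0" --pt "0 0 0" --spin '[0,0,0,0]'

```text
t: 12.98
position: [0.6314, -0.1532, 0.1576]
tool_rot: [[0.001, 1.0, -0.0], [1.0, -0.001, 0.0], [0.0, -0.0, -1.0]]
ft_force: [-0.6, -0.1, -1.6]
gripper_width: 0.058
finger_force: 25.0
```

```bash
python3 - <<'E'
from h import *
o=robot.get_obs();print(o["position"],o["ft_force"]);im=imaging.read_camera("wrist");cv2.imwrite("pics/w5.png",im)
cv2.imwrite("pics/z5.png",cv2.resize(im[100:300,190:370],(540,600)))
E
```

```text
[ 0.6314 -0.1532  0.1576] [-0.6118 -0.1187 -1.5811]
```

View pics/z5.png

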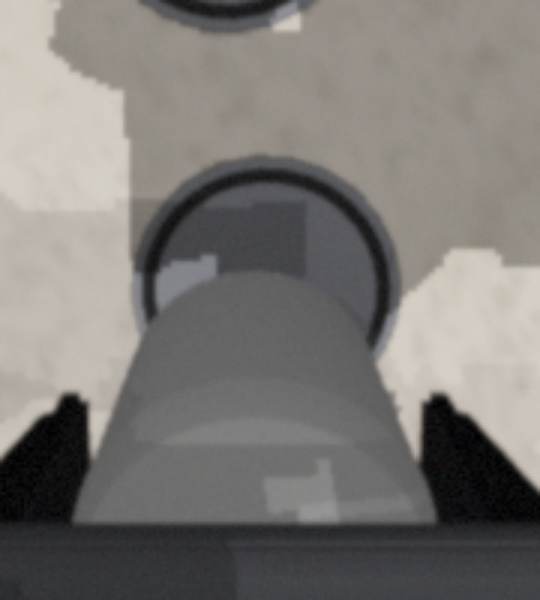

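The bottle is over mat_3. The mat's top rim is at v=152 with sides at u=234 and 324, the bottle's base edge is at (276,190), and mat_2's near rim is at (265,110).

```bash
python3 - <<'E'
from h import *
o=robot.get_obs()
t=ray("wrist",(279,152),.004,o);e=ray("wrist",(276,190),.0808,o)
print("mat3 x",(ray("wrist",(234.3,193),.004,o)[0]+ray("wrist",(323.7,193),.004,o)[0])/2,"y",t[1]-.042,"bottle",e[0],e[1]-.029,"mat2 y",ray("wrist",(265,110),.004,o)[1]+.042)
E
```

```text
mat3 x 0.6349366027898603 y -0.15515340440096195 bottle 0.6318018766220475 -0.16104113475818427 mat2 y -0.034850668296485594
```

carry_out --pt "0.08 0.1 0.5" --pt "0 0 0.7" --pt "0 0 0.6" --pt "0 0 0.3" --pt "0 0 0.2" --pt "0 0 0.1" --pt "0 0 0.05" --pt "0 0 0" --pt "0 0 0" --spin '[0,0,0,0,0,0,0,0,0]'

```text
t: 13.78
position: [0.6361, -0.1508, 0.0852]
tool_rot: [[0.0, 1.0, 0.002], [1.0, -0.0, -0.001], [-0.001, 0.002, -1.0]]
ft_force: [-0.2, -0.3, -0.6]
gripper_width: 0.0577
finger_force: 25.0
```

carry_out --pt "0 0 0.05" --pt "0 0 0.05" --pt "0 0 0.04" --pt "0 0 0" --pt "0 0 0" --spin '[0,0,0,0,0]'

```text
t: 14.2
position: [0.6357, -0.1507, 0.0808]
tool_rot: [[-0.0, 1.0, 0.001], [1.0, 0.0, -0.0], [-0.0, 0.001, -1.0]]
ft_force: [-1.6, 0.7, 4.2]
gripper_width: 0.0576
finger_force: 25.0
```

carry_out --pt "0 0 0" --pt "0 0 0" --pt "0 0 0" --pt "0 0 0" --pt "0 0 0" --pt "0 0 -0.3" --pt "0 0 -0.6" --pt "0 0 -1" --pt "0 0 -1" --pt "0 0 -1" --pt "0 0 -0.5" --pt "0 0 0" --spin '[0,0,0,0,0,0,0,0,0,0,0,0]' --grip 1

```text
t: 15.2
position: [0.6379, -0.1514, 0.218]
tool_rot: [[0.0, 1.0, 0.009], [1.0, 0.0, -0.003], [-0.003, 0.009, -1.0]]
ft_force: [1.3, -0.4, 0.6]
gripper_width: 0.095
finger_force: 0.0
```

carry_out --pt "0.4 -0.4 0" --pt "0.8 -0.7 0" --pt "0.8 -0.7 0" --pt "0.8 -0.7 0" --pt "0.8 -0.7 0" --pt "0.8 -0.7 0" --pt "0.8 -0.7 0" --pt "0.7 -0.6 0" --pt "0.3 -0.3 0" --pt "0.1 -0.1 0" --pt "0 0 0" --pt "0 0 0" --spin '[0,0,0,0,0,0,0,0,0,0,0,0]'

```text
t: 16.2
position: [0.4678, 0.0379, 0.2114]
tool_rot: [[0.0, 1.0, -0.0], [1.0, -0.0, -0.0], [-0.0, -0.0, -1.0]]
ft_force: [-0.3, -0.1, 0.5]
gripper_width: 0.095
finger_force: 0.0
```

```bash
python3 - <<'E'
from h import *
o=robot.get_obs();print(o["position"],o["tool_rot"][:,2]);im=imaging.read_camera("wrist");s=imaging.read_camera("side");cv2.imwrite("pics/w6.png",im);cv2.imwrite("pics/s6.png",s)
for c in blobs(im,*COL["red"],60):print(cv2.boundingRect(c),poly("wrist",c,.06,o))
v=np.hstack([cv2.resize(im,(448,336)),cv2.resize(s[110:260,190:340],(336,336),interpolation=cv2.INTER_CUBIC)]);cv2.imwrite("pics/c6.png",v)
E
```

```text
[0.4678 0.0379 0.2114] [-0.0003 -0.0004 -1.    ]
(157, 306, 31, 16) ((0.36389321088790894, -0.08290718495845795), 0.017319783568382263)
(133, 207, 11, 13) ((0.340035080909729, 0.02133157104253769), 0.0056006270460784435)
(244, 166, 59, 59) ((0.4655466377735138, 0.03797023370862007), 0.027808863669633865)
(317, 20, 49, 53) ((0.5222749710083008, 0.16442784667015076), 0.020483113825321198)
(206, 10, 36, 40) ((0.4257797598838806, 0.17743957042694092), 0.015200653113424778)
```

View pics/c6.png

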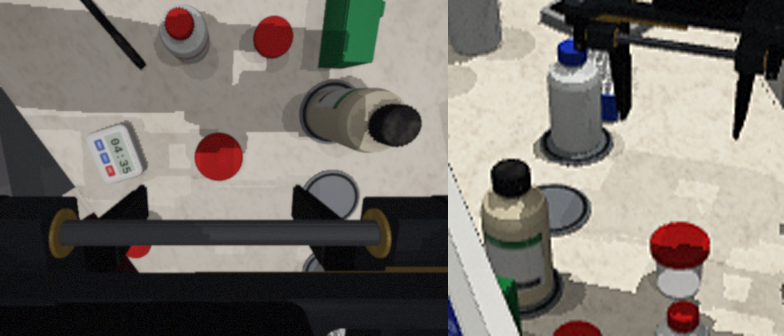

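```bash
python3 - <<'E'
from h import *
o=robot.get_obs();w=cv2.imread("pics/w6.png");s=cv2.imread("pics/s6.png")
for n,im,(x0,y0,x1,y1) in(("wrist",w,(450,125,535,190)),("side",s,(200,175,235,205))):
    c=max(cv2.findContours((im[y0:y1,x0:x1].max(2)<60).astype(np.uint8),0,1,offset=(x0,y0))[0],key=cv2.contourArea)
    print(n,cv2.boundingRect(c),poly(n,c,.15,o),poly(n,c,.139,o))
for c in blobs(s,*COL["blue"],30):
    if cv2.boundingRect(c)[2]<20:print(cv2.boundingRect(c),poly("side",c,.129),poly("side",c,.12))
# mats in side view
b=s.astype(int);m=((b[...,0]>=b[...,2]-2)&(b.max(2)<150)).astype(np.uint8)
print(ray("side",(236,203),.004))
E
```

```text
wrist (460, 130, 66, 53) ((0.6051177978515625, 0.08348619937896729), 0.020938031375408173) ((0.612087607383728, 0.08230793476104736), 0.021991556510329247)
side (209, 181, 18, 18) ((0.602554202079773, 0.09507149457931519), 0.027321897447109222) ((0.6082496643066406, 0.08251017332077026), 0.027832500636577606)
(258, 152, 8, 12) ((0.5629812479019165, -0.05924149602651596), 0.021922698244452477) ((0.5668938159942627, -0.07144996523857117), 0.02224603295326233)
(239, 128, 13, 11) ((0.6286165714263916, -0.1448703110218048), 0.023905308917164803) ((0.6335015892982483, -0.1583474576473236), 0.02425801381468773)
[ 0.621  -0.0341  0.004 ]
```

carry_out --pt "0 -0.07 0.5" --pt "0 0 0.9" --pt "0 0 1" --pt "0 0 1" --pt "0 0 0.9" --pt "0 0 0.6" --pt "0 0 0.3" --pt "0 0 0.2" --pt "0 0 0" --pt "0 0 0" --spin '[0,0,0,0,0,0,0,0,0,0]'

```text
t: 17.13
position: [0.4664, 0.0381, 0.0508]
tool_rot: [[0.0, 1.0, 0.001], [1.0, -0.0, -0.0], [-0.0, 0.001, -1.0]]
ft_force: [-0.5, 0.1, -0.7]
gripper_width: 0.0949
finger_force: 0.0
```

carry_out --pt "0 0 0.05" --pt "0 0 0" --pt "0 0 0" --pt "0 0 0" --pt "0 0 0" --pt "0 0 0" --pt "0 0 0" --pt "0 0 0" --pt "0 0 0" --pt "0 0 0" --spin '[0,0,0,0,0,0,0,0,0,0]' --grip -1 --newtons 12

```text
t: 17.97
position: [0.4655, 0.0384, 0.0486]
tool_rot: [[-0.0, 1.0, 0.0], [1.0, 0.0, 0.0], [0.0, 0.0, -1.0]]
ft_force: [-0.3, 0.1, 2.0]
gripper_width: 0.0564
finger_force: 12.0
```

carry_out --pt "0 0 -0.4" --pt "0 0 -0.8" --pt "0 0 -0.9" --pt "0 0 -0.4" --pt "-0.2 0.5 0" --pt "-0.45 0.9 0" --pt "-0.45 0.95 0" --pt "-0.45 0.95 0" --pt "-0.45 0.9 0" --pt "-0.35 0.65 0" --pt "-0.1 0.3 0" --pt "0 0.1 0" --spin '[0,0,0,0,0,0,0,0,0,0,0,0]'

```text
t: 18.97
position: [0.6235, -0.0358, 0.1225]
tool_rot: [[0.001, 1.0, -0.001], [1.0, -0.001, 0.0], [0.0, -0.001, -1.0]]
ft_force: [-0.4, -0.7, -1.3]
gripper_width: 0.0564
finger_force: 12.0
```

carry_out --pt "0 0 0" --pt "0 0 0" --pt "0 0 0" --pt "0 0 0" --spin '[0,0,0,0]'

```text
t: 19.3
position: [0.6219, -0.0345, 0.1233]
tool_rot: [[-0.001, 1.0, -0.0], [1.0, 0.001, 0.0], [0.0, -0.0, -1.0]]
ft_force: [-0.0, 0.5, -0.4]
gripper_width: 0.0563
finger_force: 12.0
```

```bash
python3 - <<'E'
from h import *
o=robot.get_obs();print(o["position"],o["ft_force"],o["gripper_width"]);im=imaging.read_camera("wrist");s=imaging.read_camera("side");cv2.imwrite("pics/w7.png",im)
v=np.hstack([cv2.resize(im,(448,336)),cv2.resize(s[110:260,190:340],(336,336),interpolation=cv2.INTER_CUBIC)]);cv2.imwrite("pics/c7.png",v)
for c in blobs(im,*COL["red"],300):print(cv2.boundingRect(c),poly("wrist",c,.060+o["position"][2]-.0486,o))
E
```

```text
[ 0.6219 -0.0345  0.1233] [-0.0212  0.4865 -0.4287] 0.05631889277440315
(230, 307, 93, 22) ((0.6217418313026428, -0.05143055319786072), 0.021713856607675552)
(215, 213, 121, 62) ((0.6212239861488342, -0.03243803232908249), 0.02750415913760662)
```

View pics/c7.png

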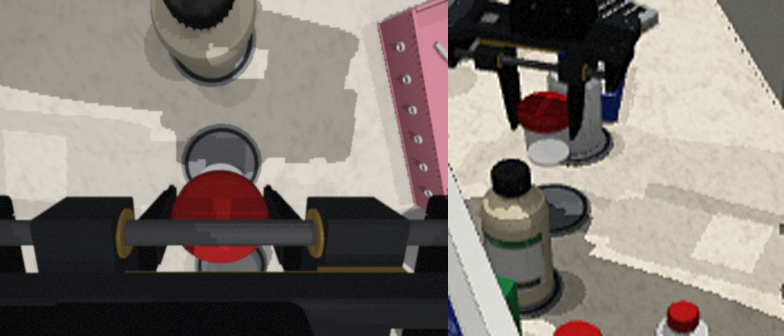

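The cup hangs over mat_2. The mat's far rim is near (277,156) in the full wrist image and its sides are near u=228 and 327, with the lid's far edge at v=213.

```bash
python3 - <<'E'
from h import *
o=robot.get_obs();im=cv2.imread("pics/w7.png");b=im.astype(int)
m=((b[...,0]>=b[...,2]-2)&(b.max(2)<165)&(b[...,1]-b[...,2]<12))
P=[]
for u in range(236,320,3):
    r=np.where(m[140:200,u])[0]
    if len(r): P.append(ray("wrist",(u,140+r[0]),.004,o)[:2])
q=circ(P,.042);print("mat2",q[:2],np.median(abs(np.hypot(*(np.array(P)-q[:2]).T)-.042)))
z=.06+o["position"][2]-.0486
print("lid y from far/near edge",ray("wrist",(275,213),z,o)[1]-.0285,ray("wrist",(275,329),z,o)[1]+.0285)
P=[]
for u in range(200,330,3):   # mat1 near rim below black bottle
    r=np.where(m[60:125,u])[0]
    if len(r) and u>218 and u<310: P.append(ray("wrist",(u,60+r[-1]),.004,o)[:2])
q=circ(P,.042);print("mat1",q[:2],np.median(abs(np.hypot(*(np.array(P)-q[:2]).T)-.042)))
E
```

```text
mat2 [ 0.6231 -0.0362] 0.00023372121659193112
lid y from far/near edge -0.03406728710944719 -0.03458918233431352
mat1 [0.6135 0.0852] 0.00017619019479206757
```

carry_out --pt "-0.05 0.02 0.5" --pt "0 0 0.7" --pt "0 0 0.5" --pt "0 0 0.25" --pt "0 0 0.15" --pt "0 0 0.1" --pt "0 0 0.05" --pt "0 0 0" --pt "0 0 0" --spin '[0,0,0,0,0,0,0,0,0]'

```text
t: 20.15
position: [0.624, -0.0367, 0.0568]
tool_rot: [[-0.0, 1.0, 0.002], [1.0, 0.0, -0.0], [-0.0, 0.002, -1.0]]
ft_force: [-0.4, -0.2, -0.3]
gripper_width: 0.0563
finger_force: 12.0
```

carry_out --pt "0 0 0.05" --pt "0 0 0.05" --pt "0 0 0.03" --pt "0 0 0" --pt "0 0 0" --spin '[0,0,0,0,0]'

```text
t: 20.57
position: [0.6237, -0.0367, 0.0526]
tool_rot: [[-0.0, 1.0, 0.001], [1.0, 0.0, -0.0], [-0.0, 0.001, -1.0]]
ft_force: [-0.7, 0.2, 2.8]
gripper_width: 0.0564
finger_force: 12.0
```

carry_out --pt "0 0 0" --pt "0 0 0" --pt "0 0 0" --pt "0 0 0" --pt "0 0 0" --pt "0 0 -0.3" --pt "0 0 -0.7" --pt "0 0 -1" --pt "0 0 -1" --pt "0 0 -1" --pt "0 0 -1" --pt "0 0 -1" --spin '[0,0,0,0,0,0,0,0,0,0,0,0]' --grip 1

```text
t: 21.57
position: [0.6232, -0.0366, 0.2343]
tool_rot: [[-0.0, 1.0, 0.001], [1.0, 0.0, -0.0], [-0.0, 0.001, -1.0]]
ft_force: [1.4, 0.7, 0.0]
gripper_width: 0.0952
finger_force: 0.0
```

carry_out --pt "0.4 -0.4 -0.3" --pt "0.7 -0.7 -0.3" --pt "0.8 -0.8 0" --pt "0.8 -0.8 0" --pt "0.8 -0.8 0" --pt "0.8 -0.7 0" --pt "0.8 -0.7 0" --pt "0.6 -0.5 0" --pt "0.4 -0.3 0" --pt "0.1 -0.1 0" --pt "0 0 0" --pt "0 0 0" --spin '[0,0,0,0,0,0,0,0,0,0,0,0]'

```text
t: 22.57
position: [0.4497, 0.1491, 0.2505]
tool_rot: [[-0.0, 1.0, 0.001], [1.0, 0.0, -0.0], [-0.0, 0.001, -1.0]]
ft_force: [0.3, 0.0, -0.3]
gripper_width: 0.095
finger_force: 0.0
```

```bash
python3 - <<'E'
from h import *
o=robot.get_obs();print(o["position"],o["joint_pos"]);im=imaging.read_camera("wrist");s=imaging.read_camera("side");cv2.imwrite("pics/w8.png",im);cv2.imwrite("pics/s8.png",s)
for c in blobs(im,*COL["orange"],40):print(cv2.boundingRect(c),poly("wrist",c,.016,o),poly("wrist",c,.008,o))
for c in blobs(s,*COL["orange"],40):print("side",cv2.boundingRect(c),poly("side",c,.016),poly("side",c,.008))
v=np.hstack([cv2.resize(im,(448,336)),cv2.resize(s[110:260,190:340],(336,336),interpolation=cv2.INTER_CUBIC)]);cv2.imwrite("pics/c8.png",v)
E
```

```text
[0.4497 0.1491 0.2505] [ 11.8604 -16.7811 114.8193  -0.0254  81.9097  11.8542]
(284, 42, 27, 28) ((0.473197340965271, 0.28258052468299866), 0.01425413228571415) ((0.47370100021362305, 0.28389737010002136), 0.01454427745193243)
side (247, 317, 17, 15) ((0.4730246663093567, 0.28579992055892944), 0.01642691344022751) ((0.47495803236961365, 0.2804814875125885), 0.01660820096731186)
```

View pics/c8.png

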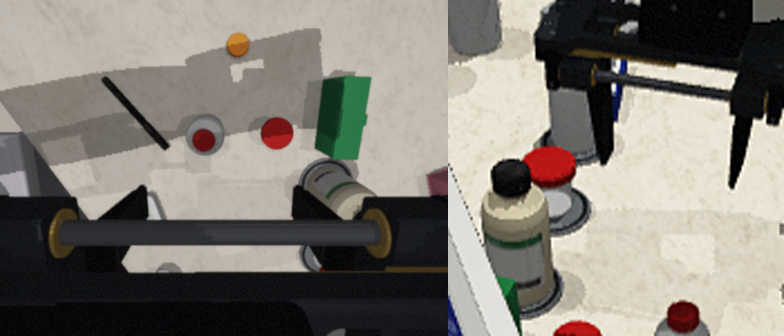

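The cup stands on mat_2 between the bottles, and the orange cap is at (297,56) in the wrist image, about (0.473,0.283). I turn the gripper so the camera faces away from the analyser.

carry_out --pt "0 0 0" --pt "0 0 0" --pt "0 0 0" --pt "0 0 0" --pt "0 0 0" --pt "0 0 0" --pt "0 0 0" --pt "0 0 0" --pt "0 0 0" --pt "0 0 0" --pt "0 0 0" --pt "0 0 0" --spin '[-1,-1,-1,-1,-1,-1,-1,-1,-1,-1,-1,-1]' --grip 0.2

```text
t: 23.67
position: [0.45, 0.1485, 0.2498]
tool_rot: [[-0.821, 0.572, -0.0], [0.572, 0.821, -0.0], [0.0, -0.0, -1.0]]
ft_force: [1.1, -0.7, 0.5]
gripper_width: 0.0571
finger_force: 0.0
```

carry_out --pt "0 0 0" --pt "0 0 0" --pt "0 0 0" --pt "0 0 0" --pt "0 0 0" --pt "0 0 0" --pt "0 0 0" --pt "0 0 0" --pt "0 0 0" --pt "0 0 0" --pt "0 0 0" --pt "0 0 0" --spin '[-1,-1,-1,-1,-1,-1,-1,-1,-1,-1,-1,-1]'

```text
t: 24.67
position: [0.45, 0.1485, 0.2498]
tool_rot: [[-0.939, -0.344, -0.0], [-0.344, 0.939, -0.0], [0.001, -0.0, -1.0]]
ft_force: [-0.8, 0.5, 0.4]
gripper_width: 0.0573
finger_force: 0.0
```

carry_out --pt "0 0 0" --pt "0 0 0" --pt "0 0 0" --pt "0 0 0" --pt "0 0 0" --pt "0 0 0" --pt "0 0 0" --pt "0 0 0" --pt "0 0 0" --pt "0 0 0" --pt "0 0 0" --pt "0 0 0" --spin '[-1,-1,-1,-1,-1,-1,-1,-1,-1,-1,-1,-1]'

```text
t: 25.67
position: [0.45, 0.1485, 0.2498]
tool_rot: [[-0.256, -0.967, -0.0], [-0.967, 0.256, -0.0], [0.0, 0.0, -1.0]]
ft_force: [-0.6, -0.1, 0.0]
gripper_width: 0.0571
finger_force: 0.0
```

```bash
python3 - <<'E'
from h import *
o=robot.get_obs();R=o["tool_rot"];d=np.array([.473,.283,.1])-o["position"];print(o["position"],o["joint_pos"],"yaw",np.degrees(np.arctan2(R[1,0],R[0,0])),"units",R.T@d/.03)
E
```

```text
[0.45   0.1485 0.2498] [  11.7717  -16.6939  114.8125   -0.0093   81.9119 -153.3687] yaw -104.85828720888921 units [-4.5319  0.4078  4.992 ]
```

carry_out --pt "-0.4 0.04 0" --pt "-0.7 0.06 0" --pt "-0.8 0.07 0" --pt "-0.8 0.07 0" --pt "0 0 0" --pt "0 0 0" --pt "-0.8 0.19 0" --pt "-0.6 0.15 0" --pt "-0.36 0.1 0" --pt "0 0 0" --pt "0 0 0" --pt "0 0 0" --spin '[0,0,0,0,-1,-1,0,0,0,0,0,0]'

```text
t: 26.67
position: [0.4558, 0.2829, 0.2498]
tool_rot: [[-0.102, -0.995, -0.0], [-0.995, 0.102, -0.001], [0.001, 0.0, -1.0]]
ft_force: [0.8, 0.0, -0.2]
gripper_width: 0.057
finger_force: 0.0
```

```bash
python3 - <<'E'
from h import *
o=robot.get_obs();R=o["tool_rot"];d=np.array([.473,.283,.017])-o["position"];print(o["position"],o["joint_pos"],"yaw",np.degrees(np.arctan2(R[1,0],R[0,0])),"units",R.T@d/.03,o["ft_force"])
s=imaging.read_camera("side");cv2.imwrite("pics/s9.png",s)
E
```

```text
[0.4558 0.2829 0.2498] [  26.1053   -8.1005  107.6122   -0.0241   80.5143 -148.0198] yaw -95.8709795799973 units [-0.0663 -0.5712  7.7595] [ 0.7738  0.0174 -0.2139]
```

View pics/s9.png

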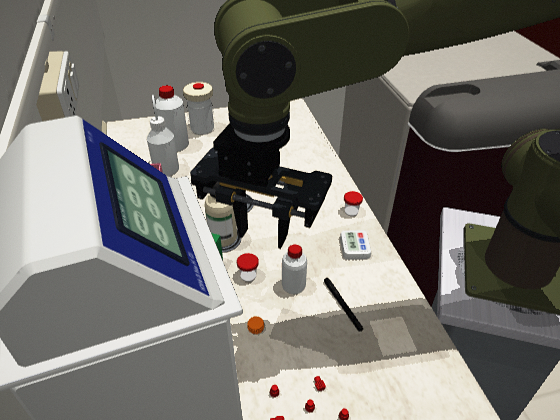

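The arm and gripper are clear of the analyser, and the orange cap is visible at (256,325) below the gripper.

carry_out --pt "-0.07 -0.57 0.3" --pt "0 0 0.8" --pt "0 0 0.9" --pt "0 0 1" --pt "0 0 1" --pt "0 0 1" --pt "0 0 0.9" --pt "0 0 0.7" --pt "0 0 0.4" --pt "0 0 0.2" --pt "0 0 0.1" --pt "0 0 0" --spin '[0,0,0,0,0,0,0,0,0,0,0,0]'

```text
t: 27.72
position: [0.4734, 0.2837, 0.0315]
tool_rot: [[-0.102, -0.995, 0.001], [-0.995, 0.102, 0.0], [-0.0, -0.001, -1.0]]
ft_force: [0.5, -0.1, -0.3]
gripper_width: 0.0571
finger_force: 0.0
```

```bash
python3 - <<'E'
from h import *
o=robot.get_obs();print(o["position"],o["ft_force"],o["tool_rot"][:,2])
im=imaging.read_camera("wrist");cv2.imwrite("pics/w10.png",im)
for c in blobs(im,*COL["orange"],40):print(cv2.boundingRect(c),poly("wrist",c,.016,o))
o=robot.get_obs();print(o["position"])
E
```

```text
[0.4734 0.2837 0.0315] [ 0.5453 -0.0699 -0.3109] [ 0.0007  0.0003 -1.    ]
(248, 221, 52, 51) ((0.4727545976638794, 0.2824239134788513), 0.014714567922055721)
[0.4738 0.2839 0.0322]
```

carry_out --pt "0.03 0 0.2" --pt "0 0 0.15" --pt "0 0 0.1" --pt "0 0 0.05" --pt "0 0 0" --pt "0 0 0" --spin '[0,0,0,0,0,0]'

```text
t: 28.27
position: [0.4727, 0.2828, 0.0159]
tool_rot: [[-0.101, -0.995, -0.0], [-0.995, 0.101, -0.0], [0.0, 0.0, -1.0]]
ft_force: [-0.1, -0.3, 0.3]
gripper_width: 0.0567
finger_force: 0.0
```

carry_out --pt "0 0 0" --pt "0 0 0" --pt "0 0 0" --pt "0 0 0" --pt "0 0 0" --pt "0 0 0" --pt "0 0 0" --pt "0 0 0" --spin '[0,0,0,0,0,0,0,0]' --grip -1 --newtons 8

```text
t: 28.93
position: [0.4728, 0.2829, 0.0161]
tool_rot: [[-0.101, -0.995, 0.0], [-0.995, 0.101, 0.0], [-0.0, -0.0, -1.0]]
ft_force: [-0.4, 0.5, 0.3]
gripper_width: 0.0302
finger_force: 8.0
```

carry_out --pt "0 0 -0.2" --pt "0 0 -0.6" --pt "0 0 -0.9" --pt "0 0 -1" --pt "0 0 -1" --pt "0 0 -1" --pt "0 0 -1" --pt "0 0 -0.9" --pt "0 0 -0.6" --pt "0 0 -0.2" --pt "0 0 0" --pt "0 0 0" --spin '[0,0,0,0,0,0,0,0,0,0,0,0]'

```text
t: 29.93
position: [0.4723, 0.2826, 0.2371]
tool_rot: [[-0.101, -0.995, -0.001], [-0.995, 0.101, -0.0], [0.0, 0.001, -1.0]]
ft_force: [0.2, 0.2, -0.1]
gripper_width: 0.0296
finger_force: 8.0
```

carry_out --pt "0.3 0.02 0" --pt "0.6 0.04 0" --pt "0.7 0.04 0" --pt "0.8 0.05 0" --pt "0.8 0.05 0" --pt "0.7 0.04 0" --pt "0.4 0.03 0" --pt "0.2 0 0" --pt "0 0 0" --pt "0 0 0" --pt "0 0 0" --pt "0 0 0" --spin '[0,0,0,0,0,0,0,0,1,1,1,1]'

```text
t: 30.93
position: [0.4507, 0.1495, 0.237]
tool_rot: [[-0.413, -0.911, -0.001], [-0.911, 0.413, 0.0], [0.001, 0.001, -1.0]]
ft_force: [0.4, 0.1, -0.3]
gripper_width: 0.0296
finger_force: 8.0
```

carry_out --pt "0 0 0" --pt "0 0 0" --pt "0 0 0" --pt "0 0 0" --pt "0 0 0" --pt "0 0 0" --pt "0 0 0" --pt "0 0 0" --pt "0 0 0" --pt "0 0 0" --pt "0 0 0" --pt "0 0 0" --spin '[1,1,1,1,1,1,1,1,1,1,1,1]'

```text
t: 31.93
position: [0.4507, 0.1497, 0.237]
tool_rot: [[-0.983, -0.185, -0.002], [-0.185, 0.983, 0.0], [0.002, 0.0, -1.0]]
ft_force: [-0.5, -0.5, -0.3]
gripper_width: 0.0299
finger_force: 8.0
```

carry_out --pt "0 0 0" --pt "0 0 0" --pt "0 0 0" --pt "0 0 0" --pt "0 0 0" --pt "0 0 0" --pt "0 0 0" --pt "0 0 0" --pt "0 0 0" --pt "0 0 0" --pt "0 0 0" --pt "0 0 0" --spin '[1,1,1,1,1,1,1,1,1,1,1,1]'

```text
t: 32.93
position: [0.4507, 0.1497, 0.237]
tool_rot: [[-0.715, 0.699, -0.002], [0.699, 0.715, 0.0], [0.001, -0.001, -1.0]]
ft_force: [-0.5, -0.6, -1.1]
gripper_width: 0.0297
finger_force: 8.0
```

carry_out --pt "0 0 0" --pt "0 0 0" --pt "0 0 0" --pt "0 0 0" --pt "0 0 0" --pt "0 0 0" --pt "0 0 0" --pt "0 0 0" --pt "0 0 0" --pt "0 0 0" --pt "0 0 0" --pt "0 0 0" --spin '[1,1,1,1,1,1,1,1,1,1,0,0]'

```text
t: 33.93
position: [0.4508, 0.1496, 0.2373]
tool_rot: [[-0.002, 1.0, -0.001], [1.0, 0.002, -0.0], [-0.0, -0.001, -1.0]]
ft_force: [-0.7, -0.6, -0.5]
gripper_width: 0.0295
finger_force: 8.0
```

```bash
python3 - <<'E'
from h import *
o=robot.get_obs();R=o["tool_rot"];d=np.array([.6237,-.0365,.16])-o["position"];print(o["position"],o["joint_pos"],"yaw",np.degrees(np.arctan2(R[1,0],R[0,0])),"units",R.T@d/.03,o["gripper_width"],o["finger_force"])
s=imaging.read_camera("side")
for c in blobs(s,*COL["red"],100):print("side",cv2.boundingRect(c),poly("side",c,.064))
E
```

```text
[0.4508 0.1496 0.2373] [ 11.8696 -16.1201 115.5574   0.0122  80.6289  11.7267] yaw 90.14086663595616 units [-6.2167  5.7514  2.5698] 0.029529174744252276 8.000133633613586
side (237, 253, 21, 18) ((0.5174537897109985, 0.1874459981918335), 0.02292424812912941)
side (288, 245, 14, 14) ((0.43600812554359436, 0.13683593273162842), 0.01800682581961155)
side (344, 191, 19, 14) ((0.3540268540382385, -0.054913368076086044), 0.023929491639137268)
side (223, 175, 24, 19) ((0.6202400326728821, -0.031414374709129333), 0.0340849868953228)
side (159, 85, 15, 14) ((0.9641026854515076, -0.39644044637680054), 0.04151907190680504)
```

Carry the cap over the cup.

carry_out --pt "-0.3 0.3 0" --pt "-0.7 0.65 0" --pt "-0.8 0.75 0" --pt "-0.8 0.75 0" --pt "-0.8 0.75 0" --pt "-0.8 0.75 0" --pt "-0.8 0.7 0" --pt "-0.7 0.6 0" --pt "-0.4 0.4 0" --pt "-0.1 0.1 0" --pt "0 0 0" --pt "0 0 0" --spin '[0,0,0,0,0,0,0,0,0,0,0,0]'

```text
t: 34.98
position: [0.6232, -0.0367, 0.2375]
tool_rot: [[-0.0, 1.0, -0.001], [1.0, 0.0, 0.0], [0.0, -0.001, -1.0]]
ft_force: [-0.8, -0.2, 0.1]
gripper_width: 0.0296
finger_force: 8.0
```

carry_out --pt "0 0 0.4" --pt "0 0 0.7" --pt "0 0 0.8" --pt "0 0 0.6" --pt "0 0 0.4" --pt "0 0 0.2" --pt "0 0 0" --pt "0 0 0" --pt "0 0 0" --pt "0 0 0" --spin '[0,0,0,0,0,0,0,0,0,0]'

```text
t: 35.82
position: [0.6245, -0.0367, 0.1467]
tool_rot: [[-0.0, 1.0, 0.003], [1.0, 0.0, -0.0], [-0.0, 0.003, -1.0]]
ft_force: [1.0, -0.7, -0.6]
gripper_width: 0.0301
finger_force: 8.0
```

```bash
python3 - <<'E'
from h import *
o=robot.get_obs();print(o["position"],o["tool_rot"][:,2],o["ft_force"])
im=imaging.read_camera("wrist");s=imaging.read_camera("side");cv2.imwrite("pics/w11.png",im)
for c in blobs(im,*COL["red"],300):
    print("red",cv2.boundingRect(c))
    W=np.array([ray("wrist",p[0],.064,o)[:2] for p in c if p[0][1]<cv2.boundingRect(c)[1]+30]);print(circ(W,.0285))
for c in blobs(im,*COL["orange"],40):print("or",cv2.boundingRect(c),poly("wrist",c,o["position"][2],o))
v=np.hstack([cv2.resize(im,(448,336)),cv2.resize(s[110:260,190:340],(336,336),interpolation=cv2.INTER_CUBIC)]);cv2.imwrite("pics/c11.png",v)
E
```

```text
[ 0.6245 -0.0367  0.1467] [ 0.0029 -0.0004 -1.    ] [ 1.0008 -0.7423 -0.5579]
red (236, 179, 76, 64)
[ 0.6237 -0.0379  0.04  ]
or (247, 231, 56, 43) ((0.6238470077514648, -0.033804167062044144), 0.01450286339968443)
```

View pics/c11.png

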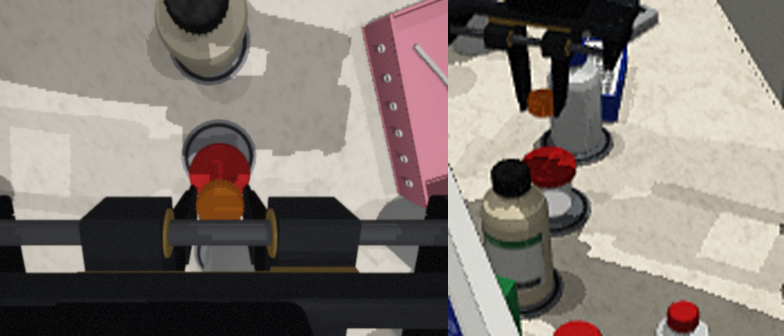

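The cap hangs centred above the cup's lid, and both bottles stand on their mats.

carry_out --pt "-0.03 -0.02 0.4" --pt "0 0 0.6" --pt "0 0 0.5" --pt "0 0 0.25" --pt "0 0 0.15" --pt "0 0 0.1" --pt "0 0 0.05" --pt "0 0 0" --pt "0 0 0" --spin '[0,0,0,0,0,0,0,0,0]'

```text
t: 36.67
position: [0.6235, -0.0376, 0.0843]
tool_rot: [[0.0, 1.0, 0.001], [1.0, -0.0, -0.0], [-0.0, 0.001, -1.0]]
ft_force: [-0.2, -0.2, -0.1]
gripper_width: 0.0297
finger_force: 8.0
```

carry_out --pt "0 0 0.05" --pt "0 0 0.05" --pt "0 0 0.03" --pt "0 0 0" --pt "0 0 0" --pt "0 0 0" --spin '[0,0,0,0,0,0]'

```text
t: 37.17
position: [0.623, -0.0376, 0.0796]
tool_rot: [[-0.0, 1.0, 0.0], [1.0, 0.0, 0.0], [0.0, 0.0, -1.0]]
ft_force: [0.5, 0.5, 0.2]
gripper_width: 0.0297
finger_force: 8.0
```

carry_out --pt "0 0 0" --pt "0 0 0" --pt "0 0 0" --pt "0 0 0" --pt "0 0 0" --pt "0 0 -0.2" --pt "0 0 -0.6" --pt "0 0 -1" --pt "0 0 -1" --pt "0 0 -1" --pt "0 0 -1" --pt "0 0 0" --spin '[0,0,0,0,0,0,0,0,0,0,0,0]' --grip 0.3

```text
t: 38.17
position: [0.6265, -0.038, 0.2327]
tool_rot: [[-0.0, 1.0, 0.013], [1.0, 0.0, -0.002], [-0.002, 0.013, -1.0]]
ft_force: [0.8, -0.6, 1.3]
gripper_width: 0.0619
finger_force: 0.0
```

carry_out --pt "0 -0.4 -0.3" --pt "0 -0.8 -0.2" --pt "0 -0.9 0" --pt "0 -0.9 0" --pt "0 -0.9 0" --pt "0 -0.8 0" --pt "0 -0.4 0" --pt "0 0 0" --pt "0 0 0" --pt "0 0 0" --spin '[0,0,0,0,0,0,0,0,0,0]'

```text
t: 39.0
position: [0.4705, -0.0376, 0.2388]
tool_rot: [[0.0, 1.0, 0.001], [1.0, -0.0, -0.0], [-0.0, 0.001, -1.0]]
ft_force: [0.1, -0.5, -0.3]
gripper_width: 0.0616
finger_force: 0.0
```

```bash
python3 - <<'E'
from h import *
o=robot.get_obs();print(o["position"],o["t"])
im=imaging.read_camera("wrist");s=imaging.read_camera("side");
for c in blobs(im,*COL["orange"],40):print("or",cv2.boundingRect(c),poly("wrist",c,.08,o))
for c in blobs(s,*COL["orange"],30):print("or side",cv2.boundingRect(c),poly("side",c,.08))
for c in blobs(im,*COL["red"],200):print("red",cv2.boundingRect(c),poly("wrist",c,.064,o))
v=np.hstack([cv2.resize(im,(448,336)),cv2.resize(s[110:260,190:340],(336,336),interpolation=cv2.INTER_CUBIC)]);cv2.imwrite("pics/c12.png",v)
E
```

```text
[ 0.4705 -0.0376  0.2388] 39.0
or (419, 177, 33, 32) ((0.620576798915863, -0.03586767613887787), 0.0157818291336298)
or side (228, 173, 13, 10) ((0.6202014684677124, -0.03437550365924835), 0.017371056601405144)
red (149, 209, 40, 37) ((0.3619360029697418, -0.0748024433851242), 0.020665887743234634)
red (399, 162, 59, 56) ((0.6204987168312073, -0.03760950639843941), 0.028965024277567863)
```

View pics/c12.png

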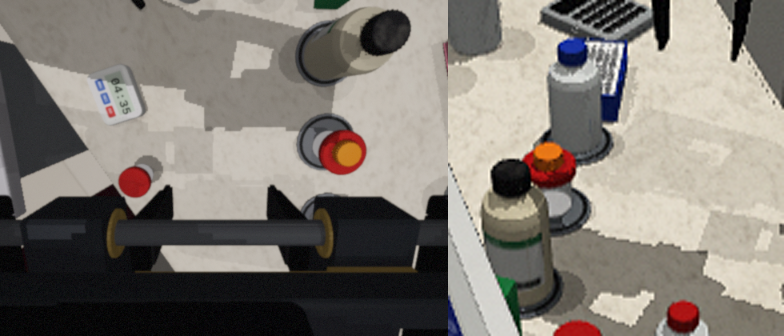

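The orange cap lies centred on the lid, with cap and lid centres within 2 mm. All three items stand upright on their mats and the robot is clear.

```bash
python3 -c "
from plant import robot
print(robot.close_job())"
```

```text
the job is handed in; nothing more can be done
None
```

The job is done and handed in at about 39 s: black-capped bottle on mat_1 by the slide box, blue-capped bottle on mat_3 by the tip box, specimen cup on mat_2 with the orange cap flat on its lid, each centred to about 3 mm by the camera measurements, nothing tipped over, and the red-capped bottle never touched.

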